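# Dial the code on a locked transit case and release its lid

### The job

The transit case for the metal discs is locked: roll its three number wheels to 4 7 2 (left to right, seen from the side with the carrying handle), each sitting in its click, then slide the red release tab outwards so that the lid springs ajar. Work gently, with a light touch: never press the case, wheels or tab with more than 25 N. Leave the code showing 4 7 2, the tab let back and the lid ajar, and do not shift the things lying around.

Things in the scene. Friction and masses are not known exactly. Their poses are not given: they have to be found in the camera images.
- case: grey transit case, 165 x 210 mm, fixed to the bench; origin on its underside, midway across and 95 mm behind its front face, x from carrying handle (robot's side) to lid hinge, y left, z up. Its front (x -92 to -32 mm) is an aluminium lock plate, top at z 78 mm; at x -62 mm on it: wheels at y +64, +30, -4 mm, each 4.5 to 11 mm proud (wear: differs every time), red tab at y -62 mm. Lid top 88 mm high. Press nothing with over 25 N.
- wheel1 (a joint): the left black number wheel, 44 mm across, 16 mm wide, axle along the case's y. Endless; digits 0-9 every 36 deg (13.8 mm of rim), a sprung click at each, 2.5 N along the rim to pass. Rigid: touch down under 10 mm/s; 7 N of press rolls it, 12 N if it slips. Value (rad): d x 0.628 plus whole turns with digit d on top between the red marks (4 at 2.513); grows as the top rolls to the case's +x.
- wheel2 (a joint): the middle black number wheel, 44 mm across, 16 mm wide, axle along the case's y. Endless; digits 0-9 every 36 deg (13.8 mm of rim), a sprung click at each, 2.5 N along the rim to pass. Rigid: touch down under 10 mm/s; 7 N of press rolls it, 12 N if it slips. Value (rad): d x 0.628 plus whole turns with digit d on top between the red marks (7 at 4.398); grows as the top rolls to the case's +x.
- wheel3 (a joint): the right black number wheel, 44 mm across, 16 mm wide, axle along the case's y. Endless; digits 0-9 every 36 deg (13.8 mm of rim), a sprung click at each, 2.5 N along the rim to pass. Rigid: touch down under 10 mm/s; 7 N of press rolls it, 12 N if it slips. Value (rad): d x 0.628 plus whole turns with digit d on top between the red marks (2 at 1.257); grows as the top rolls to the case's +x.
- release (a joint): travel (m) of the red release tab: 0 at rest, 0.016 fully out. Slides towards the case's -y (right, away from the wheels) against a return spring, 3 N rising to 6 N. With a wrong code it stops hard after about 2 mm; with the right one it frees the lid after 8 to 9 mm. Springs back to 0 when let go.
- release_tab (a point): centre of the top of the red tab, a block 22 mm (case x) by 14 mm (case y) that stands 9 mm above the lock plate; moves with it
- lid (a joint): lid hinge at the back edge, rad: 0 shut; once released a spring lifts it by itself to about 0.4, its front edge then about 40 mm higher
- lid_edge (a point): middle of the lid's front edge; moves with the lid
- packing_tape: roll of cream tape lying flat, 105 mm across, 48 mm high, origin at the centre of its underside; leave it alone
- white_lid: white ribbed jar lid lying flat, 60 mm across, 13 mm high, origin at the centre of its underside; leave it alone
- flat_brush: flat dusting brush, 27 x 173 x 10 mm, long side along its own y, origin at the centre of its underside; leave it alone

How it is judged:
By the outcome, as a careful person would: the job done as asked, in the order asked, and still so for the second after the job is handed in, with the robot touching nothing.
It also fails if it takes over 72 s, if anything falls off the work surface, if the arm or the gripper's body presses on something with over 40 N, if the wrist force passes 120 N, or if a joint passes its speed limit or range.

### The arm

A 6-joint arm with a two-finger parallel gripper is mounted at the origin on the work surface; the furniture and walls round the work are solid. World frame = base frame: x ahead of the robot, y to its left, z up, the work surface at z = 0. Lengths are in m, angles in rad, forces in N, time in s.
With the tool pointing down it reaches from about 0.35 to 0.85 m from the base axis. Payload 8.1 kg.
Tool frame: the origin (TCP) lies at the very end of the fingers, on their centre line; the grasp point (between the pads) lies 19 mm behind it (robot.grip_depth is the distance from the TCP to the grasp point, in m); z points along the fingers, y is the line along which they close (so a half turn about z gives the same grasp; the last joint's range is limited). The gripper opens to 93 mm and grips with 3 to 60 N. Pads are 15 mm wide; open, the fingers measure 128 mm over their backs; the gripper's body (75 mm by 188 mm) begins 65 mm behind the grasp point.
Start: joints at [1.186, 0.13, 1.488, -0, 1.523, -0.085], TCP at [0.177, 0.573, 0.219] pointing down, gripper open.
Joint ranges: [-2.96, 2.96], [-0.89, 2.26], [0.02, 2.5], [-1.34, 4.48], [0, 2.73], [-2.66, 2.66]. Speed limits (rad/s): [2.39, 2.39, 2.79, 3.14, 3.14, 3.14].

### API

Orientations are given as a rotation vector (axis times angle).
In Python, from plant import robot gives the robot as it stands. The module is installed in compiled form; this text tells all that it offers.
- The arm moves only by the shell command python3 -m jog 'ROWS' [FORCE]. ROWS is JSON, a list that holds one entry, the list of rows, each a list of 7 numbers: the turn, a rotation vector about the tool's x, y, z in degrees, then the shift along the tool's x, y, z in cm, then the finger opening in cm, from 0 to 9.3. A call has 1 to 5 rows; each row shifts and turns the commanded pose from where the row before left it, along the tool's axes as they then stand; what a row does not reach is not made up. A row lasts 1/12 s, in which the tool goes at most 41.7 mm and 7.16 degrees, less where a joint would pass 70% of its speed; a pose out of reach is approached as far as the arm can. A call is refused whole if a number of a shift passes 4.17 or a number of a turn 7.16, either way. A call with a gripper value outside its range is refused whole. The fingers move at their own pace and stop on an object; FORCE is the grip in N (left out, the last holds). Time passes only in rows, so rows that do not move let the fingers close. It gives the time, the measured TCP pose, the force and the opening at its end, in the units of the state.
- robot.read_state(): the state, without advancing time (a new reading comes with each control period).
- robot.read_camera(name): name is "scene" or "side" or "wrist"; returns a dict with "img" (384x512x3 uint8, red, green, blue), "fx", "fy", "cx", "cy" (pixels), "k1" (the pictures are not rectified: a ray, as slopes to the right and down, at radius r is drawn at 1 + k1 r^2 times it, then the intrinsics apply), "extrinsics" (4x4, takes a point from camera to world coordinates). Camera axes: x right, y up, looking along -z (the intrinsics and any distortion apply to the point x, -y, -z); pixel columns grow to the right and rows downward; lengths in m; the calibration is good to about 2 mm. A picture is of the moment at which its call begins. There is no depth.
- robot.close_job(): hands the job in, once; it reports no verdict.
Trained networks look in a picture, given as the dict that the camera call returned (one of the last four; its "shot" number tells which), for a name from the list of things; names that differ only in an ending like _2 or _b are one class to them, and where a whole thing is asked for, a point or a joint stands for the part that bears it (a point fixed in the world has none). Each returns a list of dicts, best first, with "confidence" (0 to 1); they miss things now and then, are a little off and sometimes report something else, mostly with a low value. They report only what shows in the picture. A call takes as long as a camera call.
- robot.masks_of(picture, label): "pixels" (384x512 bool, what is visible of it) and "point" ([column, row] in pixels, amid what is visible of it).
- robot.pinpoint(picture, label): "point" ([column, row] in pixels: a listed point, or the origin of a listed thing).
The state is a dict: "t": time; "q": joint angles; "dq": joint speeds; "joint_torque": joint torques, N m; "tool_pos": TCP position; "orientation": TCP orientation; "force": force on the tool from outside, world axes, zero at the start; "wrist_torque": the same for the moment, N m; "opening": finger opening in m.
Only numpy, scipy, OpenCV 4.12 (cv2) and the standard library are available. Lean on these libraries where they do the work, as an engineer would, in place of code of your own. Each camera call takes 0.05 s, during which the arm holds its last target. There are 200 camera calls.

## Working session

There is one attempt and no reset: what is moved stays moved. The work goes in short steps, Python scripts to look and compute and a shell command to move; the robot and the scene stay as the last step left them, time stands still between calls to the robot, and variables do not carry over. Pictures are saved under pics/ and viewed, on a budget of 10 in all, crops included, one or two more only if the job needs it, and the job is handed in when it is done.

```bash
mkdir -p pics
cat > h.py <<'E'
import numpy as np, cv2
from plant import robot
from scipy.spatial.transform import Rotation as R
def ray(p,uv):
    s=np.array([(uv[0]-p["cx"])/p["fx"],(uv[1]-p["cy"])/p["fy"]]); u=s.copy()
    for _ in range(20): u=s/(1+p["k1"]*(u@u))
    E=np.array(p["extrinsics"]); d=E[:3,:3]@np.array([u[0],-u[1],-1]); return E[:3,3],d
def onz(p,uv,z):
    o,d=ray(p,uv); return o+d*(z-o[2])/d[2]
def tri(prs):
    A=np.zeros((3,3));b=np.zeros(3)
    for p,uv in prs:
        o,d=ray(p,uv); d=d/np.linalg.norm(d); M=np.eye(3)-np.outer(d,d); A+=M;b+=M@o
    return np.linalg.solve(A,b)
def proj(p,X):
    E=np.array(p["extrinsics"]); c=E[:3,:3].T@(np.array(X)-E[:3,3]); u=np.array([c[0],-c[1]])/-c[2]
    u=u*(1+p["k1"]*(u@u)); return np.array([u[0]*p["fx"]+p["cx"],u[1]*p["fy"]+p["cy"]])
E
python3 - <<'E'
from h import *
s=robot.read_state(); print({k:np.round(v,3) for k,v in s.items()}, R.from_rotvec(s["orientation"]).as_matrix().round(3))
P={}
for n in ["scene","side","wrist"]:
    p=P[n]=robot.read_camera(n); cv2.imwrite(f"pics/{n}0.png",p["img"][...,::-1])
    print(n,np.array(p["extrinsics"]).round(3).tolist(),p["fx"])
    for l in ["case","release_tab","lid_edge","wheel1","wheel2","wheel3"]:
        r=robot.pinpoint(p,l) if l in("case","release_tab","lid_edge") else robot.masks_of(p,l)
        print(n,l,[(np.round(x["point"],1).tolist(),round(x["confidence"],2)) for x in r[:3]])
a=np.hstack([cv2.resize(P["scene"]["img"],(400,300)),cv2.resize(P["side"]["img"],(400,300))])
b=np.hstack([cv2.resize(P["wrist"]["img"],(400,300)),np.zeros((300,400,3),np.uint8)])
cv2.imwrite("pics/all0.png",np.vstack([a,b])[...,::-1])
E
```

```text
{'t': np.float64(0.0), 'q': array([ 1.186,  0.131,  1.489,  0.   ,  1.523, -0.085]), 'dq': array([-0.   , -0.   , -0.002, -0.   ,  0.   , -0.001]), 'joint_torque': array([-4.0000e-03, -5.5981e+01, -4.9178e+01,  7.6000e-02,  3.5000e-02,
       -0.0000e+00]), 'tool_pos': array([0.177, 0.573, 0.218]), 'orientation': array([-4.690e-01, -3.106e+00,  3.000e-03]), 'force': array([0.272, 0.467, 0.188]), 'wrist_torque': array([-0.006, -0.079,  0.014]), 'opening': np.float64(0.093)} [[-0.955  0.295 -0.001]
 [ 0.295  0.955 -0.002]
 [ 0.    -0.002 -1.   ]]
scene [[0.792, 0.237, -0.562, 0.096], [-0.61, 0.339, -0.717, -0.546], [0.02, 0.911, 0.413, 0.427], [0.0, 0.0, 0.0, 1.0]] 395.9295686018632
scene case [([196.3, 212.5], 0.66)]
scene release_tab [([220.2, 187.9], 0.56)]
scene lid_edge [([190.2, 182.0], 0.59)]
scene wheel1 [([157.8, 191.9], 0.64)]
scene wheel2 [([157.8, 191.9], 0.64)]
scene wheel3 [([157.8, 191.9], 0.64)]
side [[0.997, 0.048, -0.061, 0.517], [-0.078, 0.622, -0.779, -0.596], [0.0, 0.782, 0.624, 0.601], [0.0, 0.0, 0.0, 1.0]] 349.12301968577486
side case [([222.5, 185.9], 0.6)]
side release_tab [([227.5, 179.7], 0.5)]
side lid_edge [([216.7, 163.7], 0.58)]
side wheel1 [([185.1, 158.6], 0.43)]
side wheel2 [([185.1, 158.6], 0.43)]
side wheel3 [([185.1, 158.6], 0.43)]
wrist [[0.296, -0.927, -0.233, 0.112], [0.955, 0.287, 0.072, 0.593], [-0.0, -0.244, 0.97, 0.385], [0.0, 0.0, 0.0, 1.0]] 276.7211108646826
wrist case []
wrist release_tab []
wrist lid_edge []
wrist wheel1 []
wrist wheel2 []
wrist wheel3 []
```

View pics/all0.png

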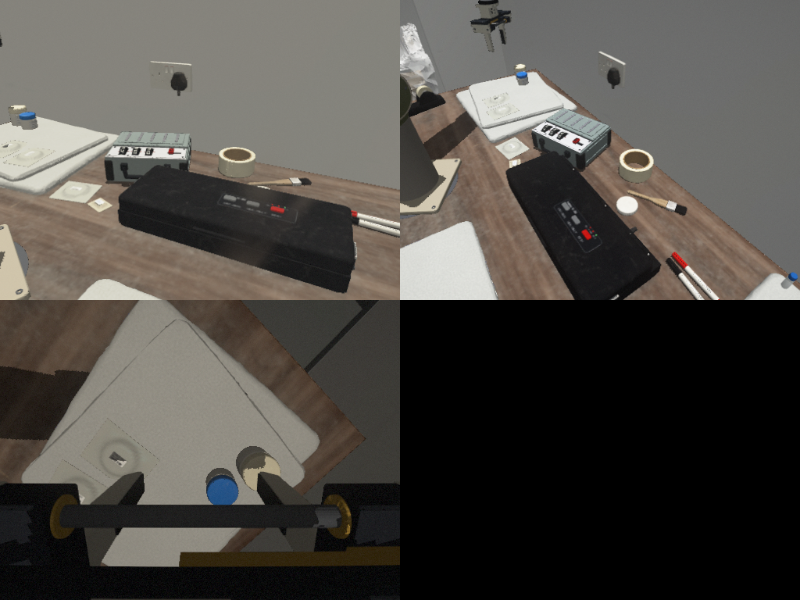

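The picture shows the grey case, with three wheels and a red tab on its front plate, at scene ≈(190,200) and side ≈(220,175) in full-size pixels. The black box in front of it is only clutter.

Run:
```python
from h import *
a=robot.read_camera("scene"); b=robot.read_camera("side")
T={}
for l in ["case","release_tab","lid_edge"]:
    pa=robot.pinpoint(a,l);pb=robot.pinpoint(b,l)
    T[l]=tri([(a,pa[0]["point"]),(b,pb[0]["point"])]); print(l,T[l].round(3))
for l in["wheel1","packing_tape"]:
  for p in(a,b):
    m=robot.masks_of(p,l)
    if m: ys,xs=np.where(m[0]["pixels"]); print(l,len(m),[xs.min(),xs.max(),ys.min(),ys.max()],m[0]["confidence"],onz(p,m[0]["point"],.085).round(3))
s=a["img"][160:250,120:290]; t=b["img"][130:220,160:290]
cv2.imwrite("pics/c1.png",np.vstack([cv2.resize(s,(600,300),interpolation=3),cv2.resize(t,(433,300),interpolation=3).__class__((300,600,3),np.uint8) if 0 else cv2.copyMakeBorder(cv2.resize(t,(433,300),interpolation=3),0,0,0,167,0)])[...,::-1])
```

```text
Traceback (most recent call last):
IndexError: list index out of range
```

Run:
```python
from h import *
a=robot.read_camera("scene"); b=robot.read_camera("side")
for l,u,v in [("case",(196.3,212.5),(222.5,185.9)),("tab",(220.2,187.9),(227.5,179.7)),("lid_edge",(190.2,182),(216.7,163.7)),("w1",(157.8,191.9),(185.1,158.6))]:
    print(l,tri([(a,u),(b,v)]).round(3), onz(a,u,.085).round(3),onz(b,v,.085).round(3))
s=a["img"][160:250,120:290]; t=b["img"][130:220,160:290]
cv2.imwrite("pics/c1.png",np.vstack([cv2.resize(s,(600,300),interpolation=3),cv2.copyMakeBorder(cv2.resize(t,(433,300),interpolation=3),0,0,0,167,0)])[...,::-1])
```

```text
case [0.481 0.155 0.008] [0.411 0.03  0.085] [0.486 0.053 0.085]
tab [0.497 0.077 0.091] [0.507 0.097 0.085] [0.498 0.076 0.085]
lid_edge [0.47  0.154 0.084] [0.471 0.161 0.085] [0.471 0.146 0.085]
w1 [0.392 0.159 0.089] [0.392 0.153 0.085] [0.388 0.176 0.085]
```

View pics/c1.png

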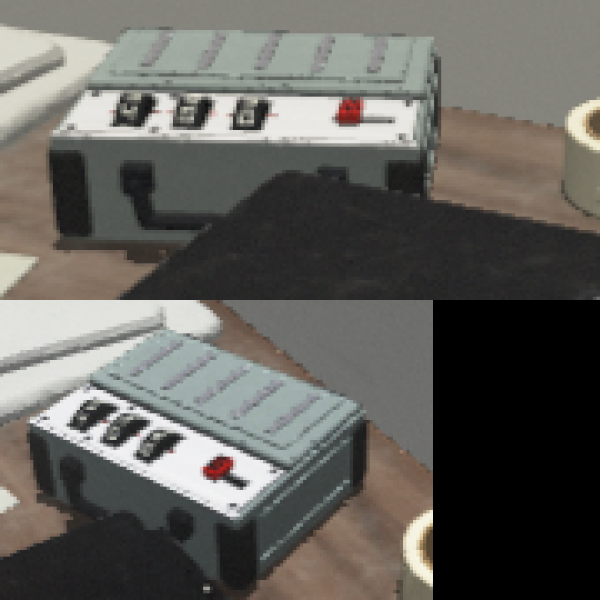

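Tab and wheel 1 triangulate 133 mm apart (126 expected) at z ≈ 0.09, so the case origin is about (0.484, 0.16) with its x axis at yaw ≈ 52°. Next I move the wrist camera over it with the fingers closed.

```bash
R='' ; python3 -m jog '[[[0,0,0,-2.88,-2.48,0,0],[0,0,0,-2.88,-2.48,0,0],[0,0,0,-2.88,-2.48,0,0],[0,0,0,-2.88,-2.48,0,0],[0,0,0,-2.88,-2.48,0,0]]]' 10 >/dev/null
python3 -m jog '[[[0,0,0,-2.88,-2.48,0,0],[0,0,0,-2.88,-2.48,0,0],[0,0,0,-2.88,-2.48,0,0],[0,0,0,-2.88,-2.48,0,0],[0,0,0,-2.88,-2.48,0,0]]]' >/dev/null
python3 -m jog '[[[0,0,0,-2.88,-2.48,0,0],[0,0,0,-2.88,-2.48,0,0],[0,0,0,-2.88,-2.48,0,0],[0,0,0,-2.88,-2.48,0,0],[0,0,0,-2.88,-2.48,0,0]]]'
python3 -m jog '[[[0,0,7,0,0,0,0],[0,0,7,0,0,0,0],[0,0,7,0,0,0,0],[0,0,0,0,0,0,0]]]'
python3 - <<'E'
from h import *
p=robot.read_camera("wrist"); cv2.imwrite("pics/w1.png",p["img"][...,::-1])
for l in ["case","release_tab","lid_edge"]:
    print(l,[(np.round(x["point"],1).tolist(),round(x["confidence"],2)) for x in robot.pinpoint(p,l)[:3]])
for l in ["wheel1","release"]:
    print(l,[(np.round(x["point"],1).tolist(),round(x["confidence"],2),onz(p,x["point"],.087).round(4)) for x in robot.masks_of(p,l)[:4]])
E
```

```text
t: 2.6
tool_pos: [0.4808, 0.0884, 0.219]
orientation: [0.469, 3.106, 0.0]
force: [0.8, 0.2, 0.7]
opening: 0.0011
t: 2.93
tool_pos: [0.4802, 0.0898, 0.2187]
orientation: [1.038, 2.965, 0.0]
force: [0.9, -0.3, -0.2]
opening: 0.0006
case [([305.1, 144.5], 0.94)]
release_tab [([259.9, 203.0], 0.66)]
lid_edge [([290.8, 144.1], 0.58)]
wheel1 [([261.5, 116.2], 0.93, array([0.4232, 0.1408, 0.087 ])), ([260.6, 83.8], 0.81, array([0.3978, 0.1598, 0.087 ])), ([258.8, 149.6], 0.71, array([0.4484, 0.1172, 0.087 ]))]
release [([260.8, 200.4], 0.55, array([0.4938, 0.084 , 0.087 ])), ([260.7, 116.4], 0.54, array([0.4228, 0.1401, 0.087 ]))]
```

View pics/w1.png

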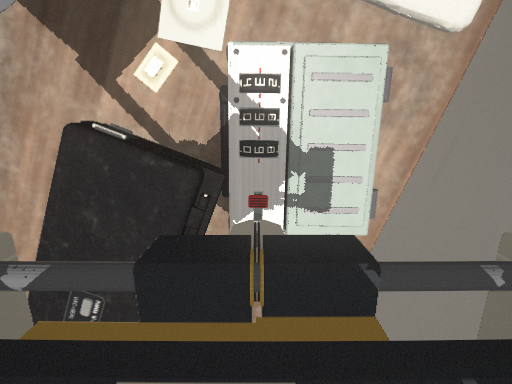

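The plate is seen clearly: the wheels are at (260,84), (261,116) and (260,149), and the tab at (259,201). The tool is already aligned with the case to about 0.3°. I'll zoom in on the digits.

Run:
```python
import cv2
i=cv2.imread("pics/w1.png")[62:212,222:298]
i=cv2.rotate(i,cv2.ROTATE_90_COUNTERCLOCKWISE); cv2.imwrite("pics/w1c.png",cv2.resize(i,(800,405),interpolation=cv2.INTER_CUBIC))
```

```text
(no output)
```

View pics/w1c.png

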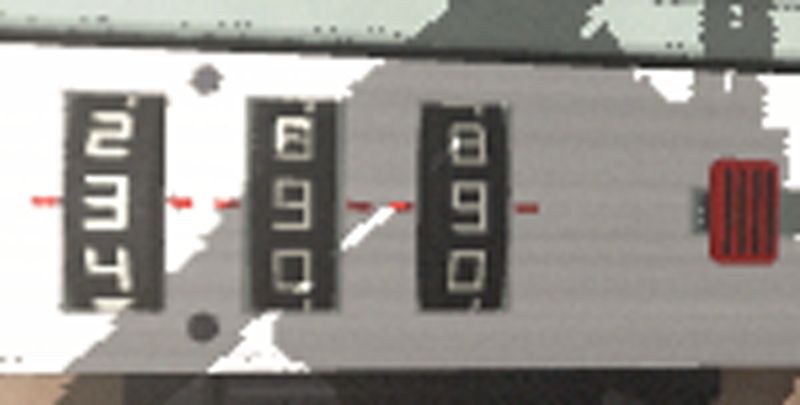

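The digits read 3 / 9 / 9, each centred between its red marks (crop: wheels at x ≈ 115, 295 and 463, tab at 745). The moves needed are wheel 1 +1, wheel 2 −2 and wheel 3 +3. I'll start with wheel 3, approaching slightly on its −x side and then descending slowly.

```bash
python3 -m jog '[[[0,0,0,2.15,-0.3,0,0],[0,0,0,2.15,-0.3,4,0],[0,0,0,0,0,4,0],[0,0,0,0,0,3,0],[0,0,0,0,0,0.6,0]]]'
python3 -m jog '[[[0,0,0,0,0,0.2,0],[0,0,0,0,0,0.07,0],[0,0,0,0,0,0.07,0],[0,0,0,0,0,0.07,0]]]'
for k in 1; do :; done
python3 -m jog '[[[0,0,0,0,0,0.07,0],[0,0,0,0,0,0.07,0],[0,0,0,0,0,0.07,0]]]'
```

```text
t: 3.65
tool_pos: [0.44, 0.111, 0.1005]
orientation: [-1.022, -2.963, 0.006]
force: [-0.4, -0.4, 0.0]
opening: 0.0004
t: 3.98
tool_pos: [0.446, 0.1114, 0.1043]
orientation: [1.026, 2.966, 0.003]
force: [0.5, 0.4, 0.1]
opening: 0.0007
t: 4.23
tool_pos: [0.4446, 0.1112, 0.1005]
orientation: [1.027, 2.968, 0.001]
force: [0.1, 0.4, 0.9]
opening: 0.0007
```

```bash
python3 -m jog '[[[0,0,0,0,0,0.08,0],[0,0,0,0,0,0.08,0],[0,0,0,0,0,0.08,0],[0,0,0,0,0,0.08,0],[0,0,0,0,0,0.08,0]]]'
python3 -m jog '[[[0,0,0,0,0,0.08,0],[0,0,0,0,0,0.08,0],[0,0,0,0,0,0.08,0]]]'
python3 -m jog '[[[0,0,0,0,0,0.07,0],[0,0,0,0,0,0.07,0],[0,0,0,0,0,0,0]]]'
```

```text
t: 4.65
tool_pos: [0.4441, 0.1112, 0.0957]
orientation: [-1.027, -2.969, 0.0]
force: [1.2, 0.3, 0.4]
opening: 0.0005
t: 4.9
tool_pos: [0.4441, 0.1112, 0.0933]
orientation: [-1.027, -2.969, 0.0]
force: [0.1, -0.4, 0.3]
opening: 0.0006
t: 5.15
tool_pos: [0.444, 0.1112, 0.0919]
orientation: [-1.027, -2.969, 0.0]
force: [0.4, -0.2, -0.4]
opening: 0.0003
```

```bash
python3 -m jog '[[[0,0,0,0,0,0.07,0],[0,0,0,0,0,0.07,0]]]' | sed -n 2,4p
python3 -m jog '[[[0,0,0,0,0,0.07,0],[0,0,0,0,0,0.07,0]]]'| sed -n 2,4p
python3 -m jog '[[[0,0,0,0,0,0.06,0],[0,0,0,0,0,0.06,0]]]'| sed -n 2,4p
```

```text
tool_pos: [0.4442, 0.1112, 0.0906]
orientation: [1.027, 2.969, 0.0]
force: [-0.5, -0.6, 0.6]
tool_pos: [0.4441, 0.1112, 0.0891]
orientation: [1.027, 2.969, -0.0]
force: [-1.0, -0.1, -0.2]
tool_pos: [0.4441, 0.1112, 0.0879]
orientation: [-1.027, -2.969, 0.0]
force: [-0.9, 0.4, -0.6]
```

```bash
python3 -m jog '[[[0,0,0,0,0,0.06,0],[0,0,0,0,0,0.06,0]]]' | sed -n 2,4p
python3 -m jog '[[[0,0,0,0,0,0.05,0],[0,0,0,0,0,0.05,0]]]'| sed -n 2,4p
python3 -m jog '[[[0,0,0,0,0,0.05,0]]]'| sed -n 2,4p
```

```text
tool_pos: [0.4442, 0.1112, 0.0869]
orientation: [1.027, 2.969, 0.0]
force: [-1.4, -0.2, 5.6]
tool_pos: [0.4445, 0.1113, 0.0868]
orientation: [1.027, 2.968, 0.0]
force: [-5.3, -0.4, 13.4]
tool_pos: [0.4446, 0.1114, 0.0867]
orientation: [1.027, 2.968, 0.001]
force: [-6.8, -0.5, 15.5]
```

```bash
python3 -m jog '[[[0,0,0,0,0.1,-0.04,0],[0,0,0,0,0.2,-0.01,0],[0,0,0,0,0.2,0,0]]]' | sed -n 2,4p
python3 -m jog '[[[0,0,0,0,0.2,0,0],[0,0,0,0,0.25,0,0]]]'| sed -n 2,4p
```

```text
tool_pos: [0.4478, 0.1155, 0.0872]
orientation: [1.027, 2.968, 0.001]
force: [-3.2, 1.6, 10.5]
tool_pos: [0.451, 0.1192, 0.0873]
orientation: [1.027, 2.967, 0.003]
force: [-1.0, 2.4, 9.1]
```

```bash
python3 -m jog '[[[0,0,0,0,0.25,0,0],[0,0,0,0,0.15,0,0],[0,0,0,0,0,0,0]]]' | sed -n 2,4p
python3 -m jog '[[[0,0,0,0,0,-0.3,0],[0,0,0,0,-0.5,-0.5,0],[0,0,0,0,-0.9,0,0],[0,0,0,0,0,0,0]]]'| sed -n 2,4p
python3 - <<'E'
from h import *
p=robot.read_camera("wrist"); cv2.imwrite("pics/w2.png",p["img"][...,::-1])
for c in("scene","side"):
    q=robot.read_camera(c); cv2.imwrite(f"pics/{c}2.png",q["img"][...,::-1])
    print([(proj(q,X)).round(0).tolist() for X in([.398,.16,.087],[.4484,.1172,.087])])
m=[cv2.resize(cv2.imread(f)[s],(w,300),interpolation=cv2.INTER_CUBIC) for f,s,w in(("pics/w2.png",slice(None),400),("pics/side2.png",(slice(130,220),slice(150,270)),400))]
cv2.imwrite("pics/v2.png",np.hstack(m))
E
```

```text
tool_pos: [0.4534, 0.1223, 0.0871]
orientation: [1.027, 2.967, 0.002]
force: [-1.6, 1.1, 7.9]
tool_pos: [0.4429, 0.1097, 0.0938]
orientation: [-1.027, -2.969, 0.001]
force: [0.1, -1.2, 0.5]
[[159.0, 189.0], [191.0, 190.0]]
[[188.0, 161.0], [207.0, 170.0]]
```

View pics/v2.png

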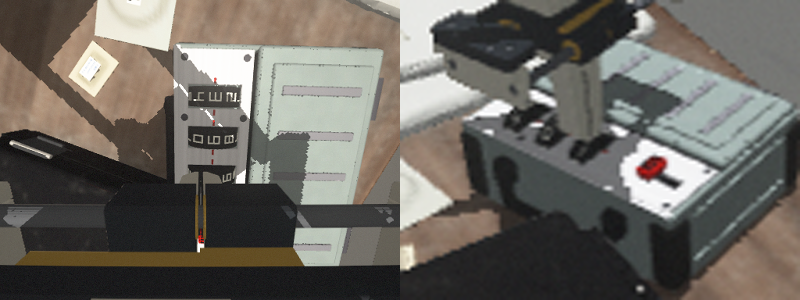

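```bash
python3 -m jog '[[[0,0,0,0,0,0.2,0],[0,0,0,0,0,0.15,0],[0,0,0,0,0,0.07,0],[0,0,0,0,0,0.07,0],[0,0,0,0,0,0.07,0]]]' | sed -n 2,4p
python3 -m jog '[[[0,0,0,0,0,0.07,0],[0,0,0,0,0,0.07,0],[0,0,0,0,0,0.06,0],[0,0,0,0,0,0.05,0],[0,0,0,0,0,0,0]]]' | sed -n 2,4p
```

```text
tool_pos: [0.4437, 0.1109, 0.088]
orientation: [-1.027, -2.969, 0.0]
force: [0.6, -0.8, -0.6]
tool_pos: [0.4441, 0.1109, 0.0868]
orientation: [1.027, 2.969, 0.001]
force: [-4.6, -1.2, 9.7]
```

```bash
python3 -m jog '[[[0,0,0,0,0.1,0.01,0],[0,0,0,0,0.2,0,0],[0,0,0,0,0.2,0,0],[0,0,0,0,0.2,0.01,0],[0,0,0,0,0.2,0,0]]]' | sed -n 2,4p
python3 -m jog '[[[0,0,0,0,0.25,0.01,0],[0,0,0,0,0.25,0,0],[0,0,0,0,0,0,0]]]'| sed -n 2,4p
python3 -m jog '[[[0,0,0,0,0,-0.3,0],[0,0,0,0,-0.5,-0.5,0],[0,0,0,0,-0.9,0.1,0],[0,0,0,0,0,0.2,0],[0,0,0,0,0,0.1,0]]]'| sed -n 2,4p
python3 -m jog '[[[0,0,0,0,0,0.06,0],[0,0,0,0,0,0.06,0],[0,0,0,0,0,0.06,0],[0,0,0,0,0,0.06,0],[0,0,0,0,0,0.05,0]]]' | sed -n 2,4p
```

```text
tool_pos: [0.4508, 0.1185, 0.0876]
orientation: [1.027, 2.967, 0.003]
force: [-2.6, 2.5, 12.5]
tool_pos: [0.4541, 0.1227, 0.0873]
orientation: [1.026, 2.967, 0.003]
force: [-1.7, 2.3, 10.4]
tool_pos: [0.4431, 0.1102, 0.0888]
orientation: [-1.028, -2.968, 0.0]
force: [0.3, 0.2, 0.5]
tool_pos: [0.4439, 0.1109, 0.0868]
orientation: [1.027, 2.969, -0.0]
force: [-3.0, -0.4, 7.9]
```

```bash
python3 -m jog '[[[0,0,0,0,0.1,0.03,0],[0,0,0,0,0.2,0,0],[0,0,0,0,0.2,0,0],[0,0,0,0,0.2,0.01,0],[0,0,0,0,0.2,0,0]]]' | sed -n 2,4p
python3 -m jog '[[[0,0,0,0,0.25,0.01,0],[0,0,0,0,0.25,0,0],[0,0,0,0,0,0,0]]]'| sed -n 2,4p
python3 -m jog '[[[0,0,0,0,0,-0.3,0],[0,0,0,0,-0.4,-3,0],[0,0,0,-2.5,0,-3,0],[0,0,0,-2.5,0,-3,0],[0,0,0,0,0,0,0]]]'
cat > look.py <<'E'
import sys
from h import *
p=robot.read_camera("wrist"); n=sys.argv[1]; s=robot.read_state()
Rm=R.from_rotvec(s["orientation"]).as_matrix(); print(s["tool_pos"].round(4) if hasattr(s["tool_pos"],"round") else s["tool_pos"])
C=[np.array(c) for c in([.3978,.1598,.087],[.4232,.1408,.087],[.4484,.1172,.087],[.4958,.08,.087])]
u=np.array([proj(p,c) for c in C]); print(u.round(0).tolist())
x0,x1=int(u[:,0].min()-45),int(u[:,0].max()+45); y0,y1=max(0,int(u[:,1].min()-20)),min(384,int(u[:,1].max()+20))
i=cv2.rotate(p["img"][y0:y1,x0:x1],cv2.ROTATE_90_COUNTERCLOCKWISE); k=min(800/i.shape[1],600/i.shape[0])
cv2.imwrite(f"pics/{n}.png",cv2.resize(i,None,fx=k,fy=k,interpolation=cv2.INTER_CUBIC)[...,::-1])
E
python3 look.py l3
```

```text
tool_pos: [0.4503, 0.1185, 0.0873]
orientation: [1.027, 2.968, 0.002]
force: [-1.8, 2.3, 8.2]
tool_pos: [0.4534, 0.1223, 0.0871]
orientation: [1.026, 2.968, 0.001]
force: [-0.7, 0.5, 7.8]
t: 10.63
tool_pos: [0.4951, 0.086, 0.1862]
orientation: [1.026, 2.958, 0.005]
force: [1.6, 0.3, 1.3]
opening: 0.0005
[0.4929 0.0868 0.1831]
[[254.0, 60.0], [255.0, 98.0], [252.0, 137.0], [252.0, 198.0]]
```

View pics/l3.png

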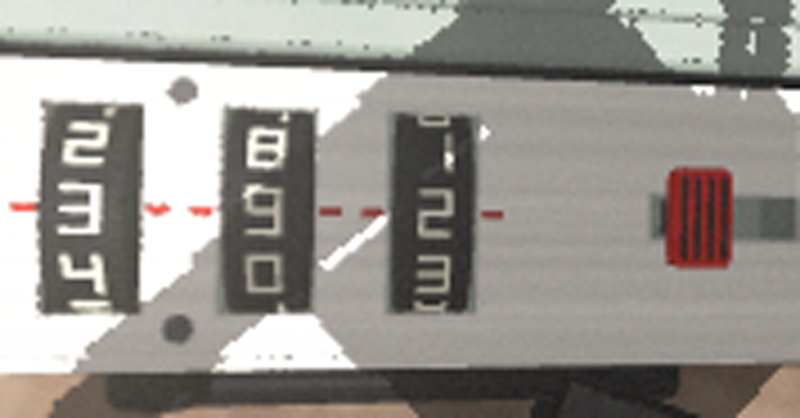

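Wheel 3 now shows 2, sitting between its marks at crop (433,213). Next is wheel 2, −2.

```bash
python3 -m jog '[[[0,0,0,2.9,0.1,0,0],[0,0,0,2.9,0.1,0,0],[0,0,0,2.9,0.04,3,0],[0,0,0,0,0,3,0],[0,0,0,0,0,2,0]]]' | sed -n 2,4p
python3 -m jog '[[[0,0,0,0,0,0.5,0],[0,0,0,0,0,0.2,0],[0,0,0,0,0,0,0]]]' | sed -n 2,4p
```

```text
tool_pos: [0.4194, 0.1443, 0.0957]
orientation: [-1.023, -2.967, 0.002]
force: [0.3, 0.9, -1.1]
tool_pos: [0.4222, 0.1434, 0.092]
orientation: [-1.027, -2.968, 0.001]
force: [-0.1, 0.1, 1.1]
```

```bash
python3 -m jog '[[[0,0,0,0,0,0.07,0],[0,0,0,0,0,0.07,0],[0,0,0,0,0,0.07,0]]]' | sed -n 2,4p
```

```text
tool_pos: [0.4235, 0.1435, 0.0912]
orientation: [1.027, 2.967, 0.002]
force: [0.3, -0.3, -0.1]
```

```bash
python3 -m jog '[[[0,0,0,-0.1,0.1,0.07,0],[0,0,0,-0.1,0.05,0.07,0]]]' | sed -n 2,4p
python3 -m jog '[[[0,0,0,0,0,0.07,0],[0,0,0,0,0,0.06,0]]]' | sed -n 2,4p
```

```text
tool_pos: [0.4255, 0.1434, 0.089]
orientation: [1.027, 2.968, 0.001]
force: [0.6, 0.0, 0.9]
tool_pos: [0.4255, 0.1434, 0.0878]
orientation: [1.027, 2.968, 0.001]
force: [-1.3, -0.5, 7.4]
```

```bash
python3 -m jog '[[[0,0,0,0,0,0.06,0],[0,0,0,0,0,0.06,0]]]' | sed -n 2,4p
```

```text
tool_pos: [0.4258, 0.1437, 0.0875]
orientation: [1.027, 2.967, 0.002]
force: [-4.1, 1.0, 15.3]
```

```bash
python3 -m jog '[[[0,0,0,0,-0.1,-0.05,0],[0,0,0,0,-0.2,0,0],[0,0,0,0,-0.2,0,0]]]' | sed -n 2,4p
python3 -m jog '[[[0,0,0,0,-0.2,0,0],[0,0,0,0,-0.2,0,0]]]'| sed -n 2,4p
```

```text
tool_pos: [0.4229, 0.1402, 0.0878]
orientation: [1.027, 2.967, 0.004]
force: [-0.3, 3.4, 6.5]
tool_pos: [0.4205, 0.1369, 0.0879]
orientation: [1.027, 2.967, 0.003]
force: [-0.2, 1.1, 6.4]
```

```bash
python3 -m jog '[[[0,0,0,0,-0.25,0.02,0],[0,0,0,0,-0.25,0.01,0],[0,0,0,0,0,0,0]]]'| sed -n 2,4p
python3 -m jog '[[[0,0,0,0,0,-0.3,0],[0,0,0,0,0.5,-0.5,0],[0,0,0,0,0.9,0.1,0],[0,0,0,0,0,0.2,0],[0,0,0,0,0,0.1,0]]]'| sed -n 2,4p
python3 -m jog '[[[0,0,0,0,0,0.06,0],[0,0,0,0,0,0.06,0],[0,0,0,0,0,0.06,0],[0,0,0,0,0,0.06,0],[0,0,0,0,0,0.06,0]]]' | sed -n 2,4p
```

```text
tool_pos: [0.4167, 0.1322, 0.0874]
orientation: [1.027, 2.968, 0.001]
force: [-3.1, -1.3, 9.5]
tool_pos: [0.4251, 0.1438, 0.0899]
orientation: [-1.026, -2.969, 0.0]
force: [0.3, -0.8, 0.1]
tool_pos: [0.425, 0.1434, 0.0877]
orientation: [1.028, 2.969, 0.001]
force: [-3.0, 1.1, 9.5]
```

```bash
python3 -m jog '[[[0,0,0,0,-0.1,0.01,0],[0,0,0,0,-0.2,0,0],[0,0,0,0,-0.2,0,0],[0,0,0,0,-0.2,0.01,0],[0,0,0,0,-0.2,0,0]]]' | sed -n 2,4p
python3 -m jog '[[[0,0,0,0,-0.25,0,0],[0,0,0,0,-0.25,0,0],[0,0,0,0,0,0,0]]]'| sed -n 2,4p
python3 -m jog '[[[0,0,0,0,0,-0.3,0],[0,0,0,0,0,-0.5,0],[0,0,0,0,0,0,0]]]'| sed -n 2,4p
```

```text
tool_pos: [0.4197, 0.1364, 0.0878]
orientation: [1.027, 2.968, 0.001]
force: [-1.6, 3.3, 6.4]
tool_pos: [0.4159, 0.1317, 0.087]
orientation: [-1.028, -2.969, 0.001]
force: [-2.7, -1.5, 4.8]
tool_pos: [0.4168, 0.1324, 0.0959]
orientation: [1.027, 2.968, 0.001]
force: [1.6, -0.1, 0.5]
```

```bash
python3 -m jog '[[[0,0,0,1.7,0,-0.2,0],[0,0,0,1.5,0,0,0],[0,0,0,0.2,0,0.2,0],[0,0,0,0,0,0.1,0],[0,0,0,0,0,0.1,0]]]' | sed -n 2,4p
python3 -m jog '[[[0,0,0,0,0,0.07,0],[0,0,0,0,0,0.07,0],[0,0,0,0,0,0.07,0]]]' | sed -n 2,4p
```

```text
tool_pos: [0.3898, 0.1532, 0.093]
orientation: [1.026, 2.969, -0.0]
force: [-0.1, 0.1, -0.2]
tool_pos: [0.3899, 0.1531, 0.0909]
orientation: [1.028, 2.969, -0.0]
force: [0.7, 0.2, 1.0]
```

```bash
python3 -m jog '[[[0,0,0,0,0,0.07,0],[0,0,0,0,0,0.07,0]]]' | sed -n 2,4p
```

```text
tool_pos: [0.3896, 0.1532, 0.0894]
orientation: [-1.028, -2.969, 0.0]
force: [-0.3, -0.2, 0.3]
```

```bash
python3 -m jog '[[[0,0,0,0,0,0.06,0],[0,0,0,0,0,0.06,0]]]' | sed -n 2,4p
```

```text
tool_pos: [0.3896, 0.1533, 0.0883]
orientation: [-1.027, -2.969, 0.0]
force: [0.1, 0.4, 0.6]
```

```bash
python3 -m jog '[[[0,0,0,0,0,0.06,0],[0,0,0,0,0,0.04,0]]]' | sed -n 2,4p
```

```text
tool_pos: [0.3897, 0.1534, 0.0876]
orientation: [1.027, 2.969, 0.0]
force: [-1.8, -0.8, 5.4]
```

```bash
python3 -m jog '[[[0,0,0,0,0,0.05,0],[0,0,0,0,0,0.04,0]]]' | sed -n 2,4p
```

```text
tool_pos: [0.3899, 0.1534, 0.0874]
orientation: [1.027, 2.968, 0.0]
force: [-4.9, -1.8, 13.8]
```

```bash
python3 -m jog '[[[0,0,0,0,0.1,-0.03,0],[0,0,0,0,0.2,0,0],[0,0,0,0,0.2,0,0],[0,0,0,0,0.2,0,0],[0,0,0,0,0.2,0.01,0]]]' | sed -n 2,4p
python3 -m jog '[[[0,0,0,0,0.25,0.01,0],[0,0,0,0,0.25,0,0],[0,0,0,0,0,0,0]]]'| sed -n 2,4p
python3 -m jog '[[[0,0,0,0,0,-0.3,0],[0,0,0,0,0,-3,0],[0,0,0,-4,0,-3,0],[0,0,0,-4,0,-3,0],[0,0,0,-3,0,0,0]]]'
python3 -m jog '[[[0,0,0,-1,-0.3,0,0],[0,0,0,0,0,0,0]]]'
python3 look.py l4
```

```text
tool_pos: [0.3963, 0.1613, 0.0884]
orientation: [1.027, 2.967, 0.004]
force: [-1.6, 2.6, 10.0]
tool_pos: [0.3995, 0.1651, 0.0883]
orientation: [1.026, 2.967, 0.003]
force: [-3.3, 0.7, 10.7]
t: 16.93
tool_pos: [0.4782, 0.1042, 0.1755]
orientation: [1.023, 2.962, 0.006]
force: [1.2, 1.1, 1.6]
opening: 0.0009
t: 17.1
tool_pos: [0.4813, 0.0943, 0.1696]
orientation: [1.031, 2.967, -0.001]
force: [-0.2, 0.1, 0.1]
opening: 0.0006
[0.4799 0.0954 0.1688]
[[257.0, 78.0], [258.0, 117.0], [255.0, 156.0], [255.0, 220.0]]
```

View pics/l4.png

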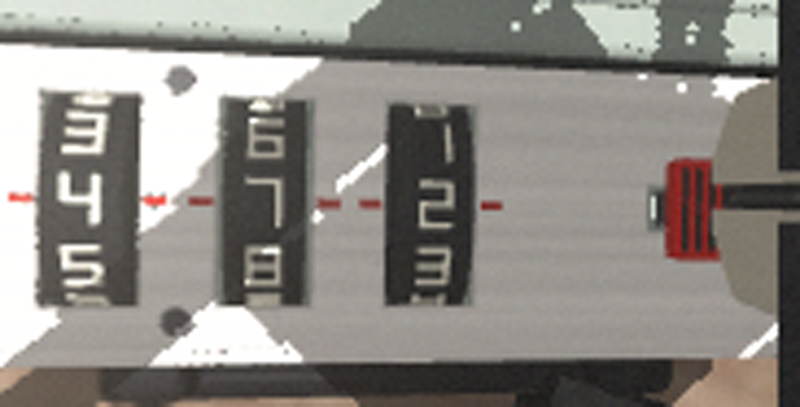

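All three wheels show 4 7 2, centred on their red marks (crop row ≈ 203). Next I lower the closed fingers between wheel 3 and the tab.

```bash
python3 -m jog '[[[0,0,0,0.5,-0.5,1,0],[0,0,0,0,0,3,0],[0,0,0,0,0,2.5,0],[0,0,0,0,0,1,0],[0,0,0,0,0,0.3,0]]]' | sed -n 2,4p
python3 -m jog '[[[0,0,0,0,0,0.1,0],[0,0,0,0,0,0,0],[0,0,0,0,0,0,0]]]' | sed -n 2,4p
```

```text
tool_pos: [0.4698, 0.0958, 0.0884]
orientation: [-1.024, -2.964, 0.004]
force: [-0.4, 0.3, -0.1]
tool_pos: [0.4742, 0.0956, 0.0921]
orientation: [1.026, 2.967, 0.002]
force: [0.1, 0.6, 0.3]
```

```bash
python3 -m jog '[[[0,0,0,0,0,0.15,0],[0,0,0,0,0,0.15,0],[0,0,0,0,0,0.1,0],[0,0,0,0,0,0.1,0],[0,0,0,0,0,0,0]]]' | sed -n 2,4p
python3 -m jog '[[[0,0,0,0,0,0.08,0],[0,0,0,0,0,0.08,0],[0,0,0,0,0,0.08,0],[0,0,0,0,0,0,0]]]' | sed -n 2,4p
```

```text
tool_pos: [0.473, 0.0952, 0.0854]
orientation: [-1.027, -2.969, 0.0]
force: [0.3, -0.6, -0.7]
tool_pos: [0.473, 0.0952, 0.0829]
orientation: [-1.027, -2.969, 0.0]
force: [0.1, -0.6, 0.2]
```

```bash
python3 -m jog '[[[0,0,0,-0.15,0,0.05,0],[0,0,0,-0.15,0,0.03,0],[0,0,0,-0.1,0,0,0],[0,0,0,-0.1,0,0,0],[0,0,0,-0.1,0,0,0]]]' | sed -n 2,4p
python3 -m jog '[[[0,0,0,-0.1,0,0,0],[0,0,0,-0.1,0,0,0],[0,0,0,-0.1,0,0,0],[0,0,0,-0.1,0,0,0]]]' | sed -n 2,4p
```

```text
tool_pos: [0.478, 0.0914, 0.0824]
orientation: [1.028, 2.969, -0.0]
force: [0.8, 0.1, -0.4]
tool_pos: [0.4807, 0.0893, 0.0823]
orientation: [-1.027, -2.968, -0.0]
force: [-2.5, 1.3, 2.9]
```

```bash
python3 -m jog '[[[0,0,0,-0.1,0,0,0],[0,0,0,-0.1,0,0,0]]]' | sed -n 2,4p
```

```text
tool_pos: [0.4823, 0.088, 0.0823]
orientation: [-1.027, -2.968, -0.0]
force: [-3.1, 2.8, 2.2]
```

```bash
python3 -m jog '[[[0,0,0,-0.1,0,0,0],[0,0,0,-0.1,0,0,0]]]' | sed -n 2,4p
```

```text
tool_pos: [0.484, 0.0866, 0.0823]
orientation: [-1.027, -2.968, 0.0]
force: [-3.6, 1.5, 3.6]
```

```bash
python3 -m jog '[[[0,0,0,-0.1,0,0,0],[0,0,0,-0.1,0,0,0],[0,0,0,-0.1,0,0,0],[0,0,0,-0.1,0,0,0]]]' | sed -n 2,4p
python3 -m jog '[[[0,0,0,-0.1,0,0,0],[0,0,0,-0.1,0,0,0],[0,0,0,-0.1,0,0,0],[0,0,0,0,0,0,0]]]' | sed -n 2,4p
python3 - <<'E'
from h import *
q=robot.read_camera("side"); cv2.imwrite("pics/s5.png",cv2.resize(q["img"][100:230,150:290],(560,520),interpolation=cv2.INTER_CUBIC)[...,::-1])
E
```

```text
tool_pos: [0.4873, 0.084, 0.0823]
orientation: [-1.027, -2.969, 0.0]
force: [-3.3, 1.1, 1.5]
tool_pos: [0.4897, 0.082, 0.0823]
orientation: [-1.028, -2.969, 0.0]
force: [-4.2, 1.0, 2.9]
```

View pics/s5.png

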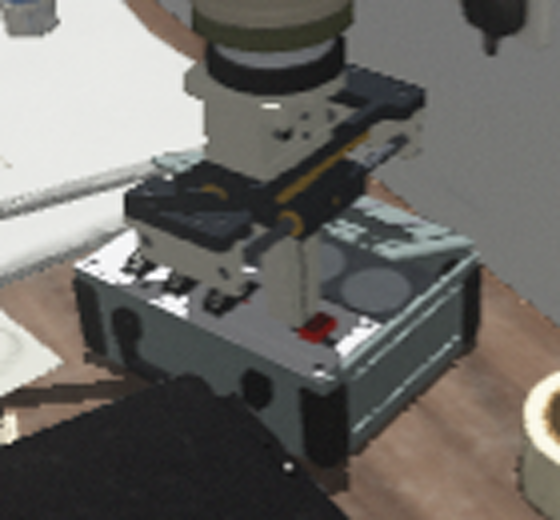

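The lid has sprung ajar: the discs are visible at crop (370,285) and the lid is raised behind the finger. Next I let the tab back, then withdraw up and away.

```bash
python3 -m jog '[[[0,0,0,0.3,0,0,0],[0,0,0,0.3,0,0,0],[0,0,0,0.4,0,0,0],[0,0,0,0.4,0,0,0],[0,0,0,0.4,0,0,0]]]' | sed -n 2,4p
python3 -m jog '[[[0,0,0,0,0,-0.5,0],[0,0,0,0,-0.3,-2,0],[0,0,0,0,-0.5,-3,0],[0,0,0,0,-1,-3,0],[0,0,0,-2,-2,-3,0]]]' | sed -n 2,4p
python3 -m jog '[[[0,0,0,-2.5,-1,-1,0],[0,0,0,-1,-1,-1,0],[0,0,0,0,0,0,0],[0,0,0,0,0,0,0]]]'
python3 look.py l6
python3 - <<'E'
from h import *
a=cv2.imread("pics/l6.png"); q=robot.read_camera("side")["img"][100:230,150:290,::-1]
a=cv2.resize(a,None,fx=450/a.shape[1],fy=450/a.shape[1]); a=cv2.copyMakeBorder(a,0,max(0,325-a.shape[0]),0,0,0)
q=cv2.resize(q,(350,325)); q=cv2.copyMakeBorder(q,0,a.shape[0]-325,0,0,0)
cv2.imwrite("pics/f6.png",np.hstack([a,q]))
E
```

```text
tool_pos: [0.4757, 0.0936, 0.0826]
orientation: [1.027, 2.968, 0.001]
force: [-0.4, -0.2, 0.3]
tool_pos: [0.4667, 0.0531, 0.1989]
orientation: [-1.023, -2.97, -0.002]
force: [0.5, -0.6, -0.7]
t: 21.53
tool_pos: [0.4836, 0.0133, 0.2183]
orientation: [1.029, 2.966, 0.001]
force: [-0.8, -0.1, -0.3]
opening: 0.0007
[0.4829 0.014  0.2173]
[[321.0, 29.0], [320.0, 64.0], [316.0, 100.0], [313.0, 159.0]]
```

View pics/f6.png

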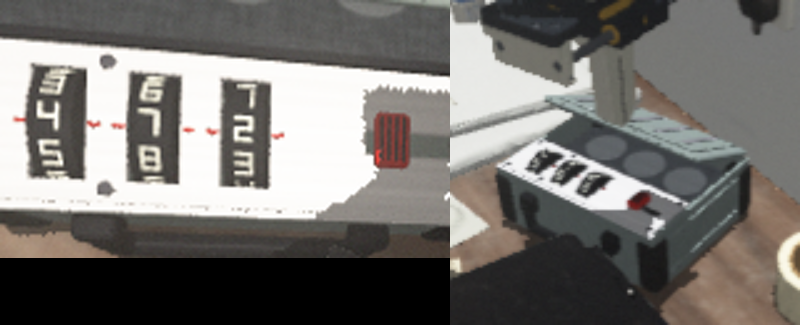

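The code reads 4 7 2 between the marks, the tab is back at rest, the lid is ajar and the robot is clear of everything. I'm handing in.

```bash
python3 -c "
from plant import robot
print(robot.close_job())"
```

```text
the job is handed in; nothing more can be done
None
```

The case is unlocked. I rolled the wheels from 3 9 9 to 4 7 2 and slid the red tab out about 11 mm. The lid sprang ajar, and I let the tab back and withdrew the arm. The job was handed in at about 21.5 s, well inside the 72 s limit.

- **Final pictures:** the wrist and side views show 4 7 2 centred on the red marks, the tab back at rest, the lid ajar with the discs visible, and the gripper clear.
- **Forces:** the highest press I read was 15.5 N on a wheel and about 5 N on the tab. These readings come only at the end of each move, so brief peaks in between were not seen.
- **Odd reading:** at the end of wheel 2's second stroke the press fell to about 5 N, which could have meant a slip. The pictures afterwards showed the 7 properly centred.
- **Not checked:** I did not measure the positions of the tape, brush and jar lid at the end. The arm never went near them.

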